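# Pack two presents into one carton on the hallway bookshelf

## Robot

A 6-joint arm with a two-finger parallel gripper is mounted at the origin on the work surface. World frame = base frame: x ahead of the robot, y to its left, z up, the work surface at z = 0. Lengths are in m, angles in rad, forces in N, time in s.
With the tool pointing down it reaches from about 0.35 to 0.775 m from the base axis. Payload 5.5 kg.
Tool frame: the origin (TCP) lies between the finger pads; the fingertips stand 19 mm ahead of it and the grasp point (between the pads) is the TCP; z points along the fingers, x is the direction in which the jaws open and shut, and the axes are right-handed (so a half turn about z gives the same grasp; the last joint's range is limited). The gripper opens to 85 mm and grips with 20 to 120 N. Pads are 22 mm wide; open, the fingers measure 114 mm over their backs; the gripper's body (76 mm by 85 mm) begins 54 mm behind the grasp point. The pads swing forward as they close: fully open they stand 13 mm farther back than shut.
Start: joints at [0.995, 0.313, 0.046, 1.304, 0, 1.431], TCP at [0.243, 0.521, 0.225] pointing down, gripper open.
Joint ranges: [-2.76, 2.76], [-0.86, 1.69], [-1.03, 1.26], [-2.2, 2.34], [-1.47, 1.5], [-3.14, 3.14]. Speed limits (rad/s): [2.57, 2.57, 3.14, 3.14, 3.14, 3.14].

## Interface

Orientations are given as a unit quaternion [w, x, y, z].
In Python, from workcell import env gives the robot as it stands. The module is installed in compiled form; this text tells all that it offers.
- The arm moves only by the tool carry_out, never from a script. Its argument "steps" is a list of rows, each a list of 7 numbers: the gripper command: -1 is shut, 1 is fully open, values between are in proportion, then the shift along the tool's x, y, z in m, then the turn, a rotation vector about the tool's x, y, z in rad. A call has 1 to 20 rows; each row shifts and turns the commanded pose from where the row before left it, along the tool's axes as they then stand; what a row does not reach is not made up. A row lasts 1/8 s, in which the tool goes at most 62.5 mm and 10.7 degrees, less where a joint would pass 70% of its speed; a pose out of reach is approached as far as the arm can. A call with a gripper value outside its range is refused whole. The fingers move at their own pace and stop on an object; "grip_force" is the grip in N (left out, the last holds). Time passes only in rows, so rows that do not move let the fingers close. It gives the time, the measured TCP pose, the force and the opening at its end, in the units of the state.
- env.get_state(): the state, without advancing time (a new reading comes with each control period).
- env.read_camera(name): name is "scene" or "top" or "wrist"; returns a dict with "color" (480x640x3 uint8, red, green, blue), "K" (3x3 intrinsics, pixels), "dist" ([k1, k2, p1, p2, k3] as OpenCV has them; the pictures are not rectified), "R" (3x3) and "t" (3): a world point X has camera coordinates R X + t. Camera axes: x right, y down, z forward; pixel columns grow to the right and rows downward; lengths in m; the calibration is good to about 2 mm. A picture is of the moment at which its call begins. There is no depth.
- env.hand_in(): hands the job in, once; it reports no verdict.
The state is a dict: "clock": time; "joint_pos": joint angles; "qvel": joint speeds; "tau": joint torques, N m; "tcp_pos": TCP position; "orientation": TCP orientation; "wrist_force": force on the tool from outside, world axes, zero at the start; "ft_torque": the same for the moment, N m; "finger_gap": finger opening in m.
Only numpy, scipy, OpenCV 4.12 (cv2) and the standard library are available. Lean on these libraries where they do the work, as an engineer would, in place of code of your own. Each camera call takes 0.05 s, during which the arm holds its last target. There are 200 camera calls.

## Task

Pack both presents, the blue gift box with the cream ribbon and the red tin, into the open cardboard carton so that both fit in it at once, each upright and flat on the carton's floor. Set them down gently rather than dropping them, let go, and leave the walnut jewellery box where it is.

Things in the scene. Friction and masses are not known exactly. Their poses are not given: they have to be found in the camera images.
- carton: Open brown cardboard carton, loose on the white shelf top, 0.5 kg. Outside 173 mm (its x) by 143 mm (its y), 44 mm high; walls and floor 4 mm thick; inside 165 mm (x) by 135 mm (y), 40 mm deep. Origin: centre of its underside, z up. Both presents stand above its rim; they fit with the blue box near one x end, its y along the carton's y, and the tin near the other x end.
- blue_box: Rigid dark blue gift box with a cream ribbon band, about 0.22 kg: 50 mm (its x) by 110 mm (its y), 80 mm high. Origin: centre of its underside, z up. Can be gripped across its 50 mm width. Starts upright on the shelf top, left or right of the carton.
- red_tin: Closed red tin with a thin brass line round it and a brass ring on top, about 0.2 kg: 65 mm (its x) by 60 mm (its y), 50 mm high. Origin: centre of its underside, z up. Can be gripped across its 60 mm or its 65 mm width. Starts upright on the shelf top, on the other side of the carton from the blue box.
- jewel_box: Bystander: dark walnut jewellery box with a brass press-button latch and brass inlay, 77 mm (its x) by 102 mm (its y), 55 mm high, at the far left of the shelf top. Origin: centre of its underside, z up. It stays where it is.
There are look-alikes about, which are no part of the job. There is more than one size of the blue_box; the one meant has the size given above.

How it is judged:
At the end, for the whole second after the job is handed in: Both presents are inside the carton at once: the centre of each underside lies within the carton's walls and at most 10 mm above the carton's inner floor, each is upright within 10 degrees and at rest, and the carton stands upright within 10 degrees (angle between each of carton, blue_box, red_tin's own z axis and vertical below 0.17 rad and x of blue_box in the frame of carton between -0.07 and 0.07 m and y of blue_box in the frame of carton between -0.055 and 0.055 m and z of blue_box in the frame of carton between -0.005 and 0.014 m and linear speed of each of blue_box, red_tin below 0.03 m/s and x of red_tin in the frame of carton between -0.07 and 0.07 m and y of red_tin in the frame of carton between -0.055 and 0.055 m and z of red_tin in the frame of carton between -0.005 and 0.014 m); the robot touches nothing.
It fails at once if a present is dropped (falls free of the fingers faster than 0.7 m/s, about 25 mm of fall) ((contact force between the fingers and blue_box below 0.05 N and linear speed of blue_box above 0.7 m/s) or (contact force between the fingers and red_tin below 0.05 N and linear speed of red_tin above 0.7 m/s)).
It fails at once if the jewellery box is moved by more than 30 mm (distance of jewel_box from where it was at the start of the episode above 0.03 m).
It also fails if it takes over 64 s, if anything falls off the work surface, if the arm or the gripper's body presses on something with over 40 N, if the wrist force passes 120 N, or if a joint passes its speed limit or range.

## Working session

There is one attempt and no reset: what is moved stays moved. The work goes in short steps, Python scripts to look and compute and a tool call to move; the robot and the scene stay as the last step left them, time stands still between calls to the robot, and variables do not carry over. Pictures are saved under pics/ and viewed, about 8 in all and at most 12, crops included, and the job is handed in when it is done.

Besides the shell and the picture viewer there is one more tool, called after "Call:" by a JSON object that holds its "name" and its "arguments". carry_out: Moves the arm, as the interface text tells. Its arguments: {"type":"object","properties":{"steps":{"type":"array","items":{"type":"array","items":{"type":"number"}}},"grip_force":{"type":"number"}},"required":["steps"]}

```bash
mkdir -p pics; cat > h.py <<'E'
import numpy as np, cv2
from workcell import env
def shot(n,f=None):
    c=env.read_camera(n)
    if f: cv2.imwrite('pics/'+f,c['color'][:,:,::-1])
    return c
def ray(c,uv):
    p=cv2.undistortPoints(np.array(uv,float).reshape(-1,1,2),np.array(c['K'],float),np.array(c['dist'],float)).reshape(-1,2)
    R=np.array(c['R']);t=np.array(c['t'])
    d=np.c_[p,np.ones(len(p))]@R
    return -R.T@t,d
def onz(c,uv,z):
    o,d=ray(c,uv); return o+d*((z-o[2])/d[:,2])[:,None]
def tri(c1,u1,c2,u2):
    o1,d1=ray(c1,u1);o2,d2=ray(c2,u2);out=[]
    for a,b in zip(d1,d2):
        s=np.linalg.lstsq(np.c_[a,-b],o2-o1,rcond=None)[0]
        p,q=o1+s[0]*a,o2+s[1]*b
        out.append([*((p+q)/2),np.linalg.norm(p-q)])
    return np.array(out)
def proj(c,X):
    r,_=cv2.Rodrigues(np.array(c['R']))
    return cv2.projectPoints(np.array(X,float).reshape(-1,1,3),r,np.array(c['t'],float),np.array(c['K'],float),np.array(c['dist'],float))[0].reshape(-1,2)
E
python3 - <<'E'
from h import *
for n in('top','scene'):
    c=shot(n,n+'0.png'); print(n,-np.array(c['R']).T@np.array(c['t']),np.array(c['K'])[0,0])
print(env.get_state())
E
```

```text
top [ 0.30191355 -0.08395828  1.16491099] 475.79804131221294
scene [ 1.42973612 -0.5606608   0.87934764] 557.0243164722793
{'clock': 0.1, 'joint_pos': array([ 9.95377690e-01,  3.13932658e-01,  4.50639157e-02,  1.30361708e+00,
       -7.65663628e-06,  1.43119840e+00]), 'qvel': array([ 0.0004893 , -0.00064094,  0.00424836, -0.00149924,  0.00156328,
       -0.00060574]), 'tau': array([ 3.45918896e-03, -4.81722629e+01,  2.99245369e+01,  1.27161635e-02,
       -1.16933156e-04,  2.37005636e-06]), 'tcp_pos': array([0.24248032, 0.52083297, 0.22368216]), 'orientation': array([ 3.54012145e-04,  8.43253675e-01,  5.37515141e-01, -7.66998110e-04]), 'wrist_force': array([-0.56097854,  0.18765968, -0.48898338]), 'ft_torque': array([-0.02076161, -0.00954799, -0.05428833]), 'finger_gap': 0.08526553441229671}
```

View pics/top0.png

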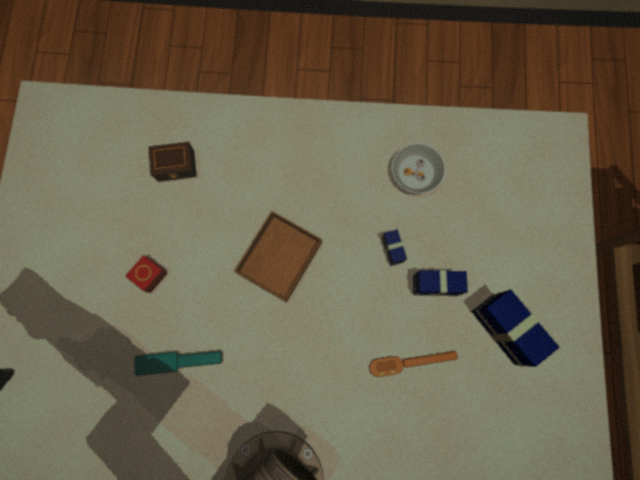

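View pics/scene0.png

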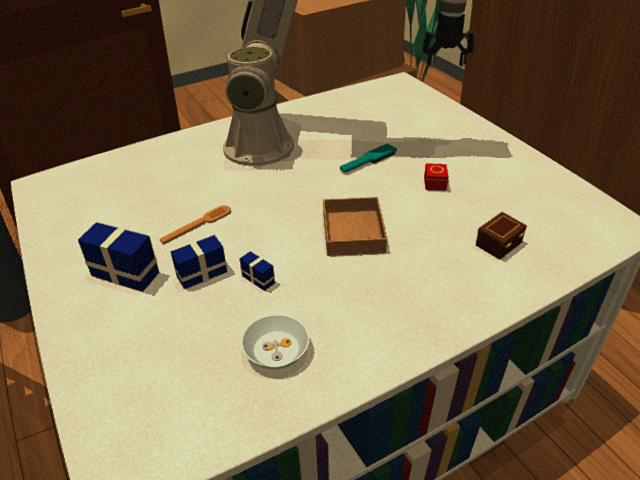

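Top view: carton (279,256), red tin (146,273), jewel box (172,161). There are three blue boxes, small (394,247), middle (440,282) and large (517,328), so I'll enlarge and measure them.

```bash
python3 - <<'E'
from h import *
a=cv2.imread('pics/top0.png')[220:375,375:565]; b=cv2.imread('pics/scene0.png')[210:300,70:285]
a=cv2.resize(a,None,fx=2.3,fy=2.3,interpolation=3); b=cv2.resize(b,None,fx=3.7,fy=3.7,interpolation=3)[:, :796]
a2=cv2.imread('pics/top0.png')[200:310,115:335]
a2=cv2.resize(a2,None,fx=1.6,fy=1.6,interpolation=3)
o=np.zeros((600,800,3),np.uint8); o[:240,:]=0
b=b[:240] if False else cv2.resize(b,(573,240)); o[:240,:573]=b
o[242:242+356,:437]=a[:356]; o[242:242+a2.shape[0],440:440+352]=a2
cv2.imwrite('pics/crop1.png',np.clip(o*1.6,0,255).astype(np.uint8))
for n in('top','scene'):
    im=cv2.imread(f'pics/{n}0.png'); h=cv2.cvtColor(im,cv2.COLOR_BGR2HSV)
    m={'blue':cv2.inRange(h,(110,120,30),(130,255,255)),'red':cv2.inRange(h,(0,190,80),(6,255,255))|cv2.inRange(h,(172,190,80),(180,255,255))}
    for k,v in m.items():
        v=cv2.morphologyEx(v,cv2.MORPH_CLOSE,np.ones((9,9)) if n=='top' else np.ones((5,5)))
        for q in cv2.findContours(v,0,2)[0]:
            if cv2.contourArea(q)>150: print(n,k,cv2.contourArea(q),cv2.minAreaRect(q),cv2.approxPolyDP(cv2.convexHull(q),2.5,True).reshape(-1,2).tolist())
E
```

```text
top blue 915.0 ((535.8465576171875, 344.5346984863281), (31.450807571411133, 30.88793182373047), 50.710594177246094) [[538, 324], [557, 347], [533, 365], [515, 342]]
top blue 912.0 ((507.6585388183594, 310.5732116699219), (31.70327377319336, 30.922407150268555), 51.34019470214844) [[511, 291], [529, 313], [506, 332], [487, 307]]
top blue 922.0 ((442.0, 281.5), (21.0, 48.0), 90.0) [[419, 272], [465, 272], [466, 290], [421, 292]]
top blue 321.5 ((394.6009521484375, 246.1697540283203), (29.78839683532715, 13.122220039367676), 73.3007583618164) [[396, 231], [404, 258], [393, 261], [385, 234]]
top red 524.0 ((143.86473083496094, 272.7412109375), (22.452301025390625, 26.89937973022461), 40.601295471191406) [[143, 257], [160, 270], [144, 289], [127, 276]]
scene blue 278.0 ((138.916259765625, 280.0902099609375), (19.33336067199707, 40.179988861083984), 74.87599182128906) [[157, 270], [143, 289], [121, 284], [117, 276], [154, 266]]
scene blue 728.0 ((256.6153564453125, 270.076904296875), (39.93841552734375, 24.406808853149414), 33.690067291259766) [[250, 252], [272, 267], [272, 283], [265, 28
[... 205 characters left out ...]
]
scene blue 635.0 ((213.27734375, 255.7627716064453), (38.189788818359375, 21.871553421020508), 70.01689147949219) [[214, 236], [221, 245], [226, 271], [209, 276], [197, 242]]
scene blue 1351.0 ((131.25, 252.25001525878906), (40.305084228515625, 45.25482940673828), 45.0) [[124, 231], [148, 237], [153, 256], [137, 274], [115, 268], [108, 249]]
scene blue 753.0 ((94.99730682373047, 241.9181365966797), (32.33116912841797, 39.42952346801758), 16.557071685791016) [[96, 223], [116, 228], [105, 265], [87, 260], [79, 242]]
scene red 384.5 ((436.3328552246094, 175.6754150390625), (21.864473342895508, 23.914268493652344), 3.012787342071533) [[445, 165], [447, 181], [443, 188], [425, 184], [426, 164]]
```

View pics/crop1.png

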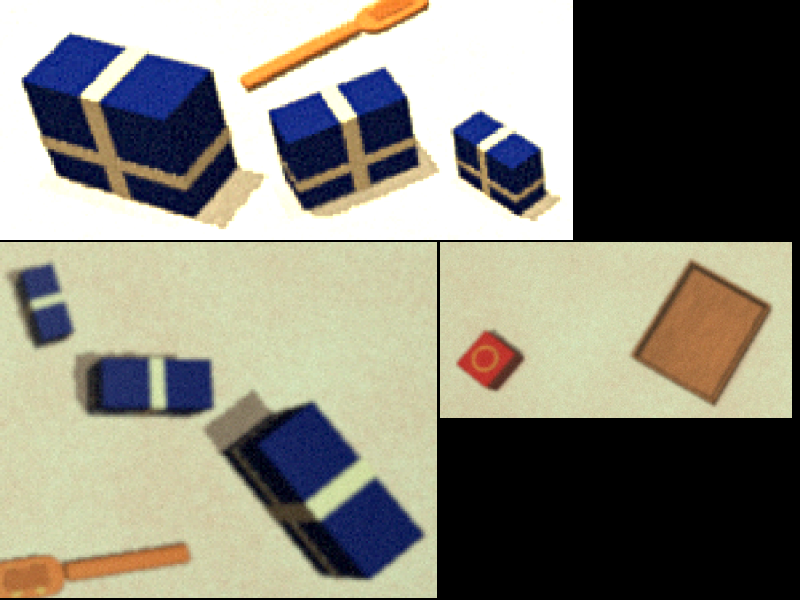

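```bash
python3 - <<'E'
from h import *
T=env.read_camera('top');S=env.read_camera('scene')
np.set_printoptions(precision=4,suppress=True)
st=lambda l:[(375+x/2.3,220+(y-242)/2.3) for x,y in l]
ss=lambda l:[(70+x/2.667,210+y/2.667) for x,y in l]
B={'mid':([(102,357),(210,358),(213,408),(104,410)],[(405,103),(290,145),(270,110),(387,68)]),
'large':([(313,403),(424,537),(370,578),(258,462)],[(167,120),(25,78),(70,35),(213,68)]),
'small':([(22,270),(52,264),(72,332),(38,346)],[(542,150),(518,170),(455,130),(482,112)])}
for k,(a,b) in B.items():
    p=tri(T,st(a),S,ss(b)); q=p[:,:3]; print(k,p.round(4).tolist(),'sides',[np.linalg.norm(q[i]-q[i-1]).round(3) for i in range(4)],'c',q.mean(0))
print('tin',tri(T,[(146,272.5)],S,[(436,168.5)]))
tc=onz(T,[[143,257],[160,270],[144,289],[127,276]],.05);print(tc,tc.mean(0),[np.linalg.norm(tc[i]-tc[i-1]).round(3) for i in range(4)])
cc=onz(T,[(272.5,212.5),(321,239),(287,302),(235,270.6)],.044);print('carton',cc,cc.mean(0),[np.linalg.norm(cc[i]-cc[i-1]).round(3) for i in range(4)])
print('scene px',proj(S,cc), proj(S,tc))
E
```

```text
mid [[0.4897, -0.3033, 0.0714, 0.0005], [0.495, -0.4084, 0.076, 0.0037], [0.4449, -0.4101, 0.0773, 0.0047], [0.4373, -0.3027, 0.0725, 0.0069]] sides [np.float64(0.052), np.float64(0.105), np.float64(0.05), np.float64(0.108)] c [ 0.4667 -0.3561  0.0743]
large [[0.4516, -0.495, 0.1091, 0.0058], [0.3328, -0.5921, 0.1098, 0.0065], [0.2921, -0.5428, 0.1088, 0.0041], [0.3933, -0.4429, 0.1008, 0.0093]] sides [np.float64(0.079), np.float64(0.153), np.float64(0.064), np.float64(0.142)] c [ 0.3675 -0.5182  0.1071]
small [[0.5806, -0.2214, 0.0515, 0.003], [0.5902, -0.2506, 0.0502, 0.0077], [0.5184, -0.2744, 0.0499, 0.0047], [0.5024, -0.2417, 0.0436, 0.0024]] sides [np.float64(0.081), np.float64(0.031), np.float64(0.076), np.float64(0.037)] c [ 0.5479 -0.247   0.0488]
tin [[0.4502 0.3367 0.0515 0.0055]]
[[0.4854 0.3468 0.05  ]
 [0.4568 0.303  0.05  ]
 [0.4102 0.3338 0.05  ]
 [0.4383 0.3774 0.05  ]] [0.4477 0.3403 0.05  ] [np.float64(0.056), np.float64(0.052), np.float64(0.056), np.float64(0.052)]
carton [[ 0.6149  0.0512  0.044 ]
 [ 0.5558 -0.0711  0.044 ]
 [ 0.3998 -0.0005  0.044 ]
 [ 0.4666  0.1283  0.044 ]] [0.5093 0.027  0.044 ] [np.float64(0.167), np.float64(0.136), np.float64(0.171), np.float64(0.145)]
scene px [[383.5815 237.2085]
 [326.0889 240.3869]
 [319.6895 198.1516]
 [375.7045 196.2076]] [[445.9623 174.3098]
 [426.8601 173.7894]
 [425.2444 162.9335]
 [443.615  163.3849]]
```

The middle box (440,282 in top) measures about 50 x 106 x 76 mm, so it matches the 50 x 110 x 80 target. The large one is 72 x 148 x 107 and the small one 34 x 79 x 49. The crop confirms this. The plan is to pack the tin first at the carton's -x end, then the blue box at +x.

```bash
cat >> h.py <<'E'
from scipy.spatial.transform import Rotation as Ro
np.set_printoptions(precision=4,suppress=True)
def plan(x,y,z,yaw):
    """tool shift (before turning) and rotvec (tool axes) to put TCP at xyz pointing down, tool x at world yaw deg (mod 180)"""
    s=env.get_state(); q=np.array(s['orientation']); R=Ro.from_quat(q[[1,2,3,0]])
    cur=np.degrees(np.arctan2(R.as_matrix()[1,0],R.as_matrix()[0,0]))
    d=(yaw-cur+90)%180-90; yw=np.radians(cur+d)
    X=np.array([np.cos(yw),np.sin(yw),0]);Z=np.array([0,0,-1.]);G=Ro.from_matrix(np.c_[X,np.cross(Z,X),Z])
    print('t',s['clock'],'tcp',s['tcp_pos'],'yaw',round(cur,2),'gap',s['finger_gap'],'F',s['wrist_force'],'q6',s['joint_pos'][5])
    print('shift',R.inv().apply(np.array([x,y,z])-s['tcp_pos']),'turn',(R.inv()*G).as_rotvec())
E
python3 -c "
from h import *
plan(.448,.340,.2,56.5)"
```

```text
t 0.2 tcp [0.2426 0.521  0.2239] yaw 65.03 gap 0.08527116305680207 F [ 0.5729  0.0431 -0.4138] q6 1.4311877911049673
shift [-0.0773  0.2626  0.024 ] turn [-0.0001  0.0011  0.1489]
```

Call:
{"name": "carry_out", "arguments": {"steps": [[1, -0.013, 0.044, 0.004, 0, 0, 0], [1, -0.013, 0.044, 0.004, 0, 0, 0], [1, -0.013, 0.044, 0.004, 0, 0, 0], [1, -0.013, 0.044, 0.004, 0, 0, 0], [1, -0.013, 0.044, 0.004, 0, 0, 0], [1, -0.012, 0.042, 0.004, 0, 0, 0], [1, 0, 0, 0, 0, 0, 0.15], [1, 0, 0, 0, 0, 0, 0]]}}

```text
clock: 1.2
tcp_pos: [0.448, 0.3403, 0.2001]
orientation: [-0.0, 0.881, 0.473, -0.0]
wrist_force: [0.1, -0.2, -1.0]
finger_gap: 0.0853
```

```bash
python3 - <<'E'
from h import *
W=shot('wrist','w1.png'); plan(.448,.340,.2,56.5); print(-np.array(W['R']).T@np.array(W['t']),W['R'])
im=cv2.imread('pics/w1.png'); h=cv2.cvtColor(im,cv2.COLOR_BGR2HSV)
v=cv2.inRange(h,(0,180,70),(7,255,255))|cv2.inRange(h,(172,180,70),(180,255,255))
v=cv2.morphologyEx(v,cv2.MORPH_CLOSE,np.ones((9,9)))
for q in cv2.findContours(v,0,2)[0]:
    if cv2.contourArea(q)>500: print(cv2.minAreaRect(q),cv2.approxPolyDP(cv2.convexHull(q),6,True).reshape(-1,2).tolist())
E
```

```text
t 1.25 tcp [0.4477 0.3407 0.2003] yaw 56.57 gap 0.08540825521984477 F [ 0.0331 -0.5251 -0.3563] q6 1.0911839195666246
shift [-0.0004  0.0007  0.0003] turn [-0.0004  0.0004  0.0013]
[0.3922 0.3763 0.3493] [[ 0.553   0.8332 -0.0007]
 [ 0.8048 -0.5339  0.2593]
 [ 0.2157 -0.1439 -0.9658]]
```

View pics/w1.png

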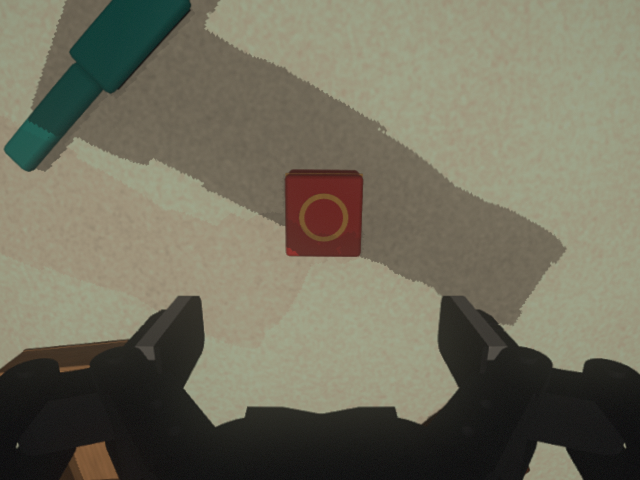

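The wrist view shows the tin squarely, top face (286,174)–(361,257) and ring centre (324,217). Its narrow side lies along the jaws.

```bash
python3 - <<'E'
from h import *
W=env.read_camera('wrist');T=env.read_camera('top')
print(tri(W,[(324,217)],T,[(146,272.5)]))
c=onz(W,[(286,174),(362,174),(360.5,257),(287,257)],.05); print(c,c.mean(0),onz(W,[(324,217)],.05),[np.linalg.norm(c[i]-c[i-1]) for i in range(4)])
d=c[1]-c[0]+c[2]-c[3]; yaw=np.degrees(np.arctan2(d[1],d[0])); print(yaw)
m=(c.mean(0)+onz(W,[(324,217)],.05)[0])/2
plan(m[0],m[1],.033,yaw)
E
```

```text
[[0.4508 0.341  0.0329 0.001 ]]
[[0.4037 0.3372 0.05  ]
 [0.4353 0.385  0.05  ]
 [0.4903 0.3493 0.05  ]
 [0.4581 0.3005 0.05  ]] [0.4469 0.343  0.05  ] [[0.4472 0.3429 0.05  ]] [np.float64(0.06562940175093124), np.float64(0.05724448012695636), np.float64(0.06563214188797432), np.float64(0.058463895948506095)]
56.55968551430638
t 1.35 tcp [0.4473 0.3412 0.2005] yaw 56.6 gap 0.0856003088715858 F [ 0.7765 -0.9179 -0.1583] q6 1.09178457741453
shift [ 0.0013 -0.0012  0.1675] turn [-0.0001  0.0001  0.0007]
```

Call:
{"name": "carry_out", "arguments": {"steps": [[1, 0.001, -0.001, 0.04, 0, 0, 0], [1, 0, 0, 0.045, 0, 0, 0], [1, 0, 0, 0.04, 0, 0, 0], [1, 0, 0, 0.03, 0, 0, 0], [1, 0, 0, 0.011, 0, 0, 0], [1, 0, 0, 0, 0, 0, 0], [-1, 0, 0, 0, 0, 0, 0], [-1, 0, 0, 0, 0, 0, 0], [-1, 0, 0, 0, 0, 0, 0], [-1, 0, 0, 0, 0, 0, 0], [-1, 0, 0, 0, 0, 0, 0]], "grip_force": 35}}

```text
clock: 2.72
tcp_pos: [0.4486, 0.343, 0.0366]
orientation: [-0.0, 0.881, 0.473, 0.002]
wrist_force: [-2.0, -0.4, 6.0]
finger_gap: 0.0581
```

Call:
{"name": "carry_out", "arguments": {"steps": [[-1, 0, 0, -0.01, 0, 0, 0], [-1, 0, 0, -0.03, 0, 0, 0], [-1, 0, 0, -0.04, 0, 0, 0], [-1, 0, 0, -0.04, 0, 0, 0], [-1, 0, 0, -0.03, 0, 0, 0], [-1, 0, 0, 0, 0, 0, 0]]}}

```text
clock: 3.48
tcp_pos: [0.4492, 0.3432, 0.1881]
orientation: [-0.0, 0.881, 0.473, 0.003]
wrist_force: [0.7, -0.9, -1.3]
finger_gap: 0.0578
```

```bash
python3 -c "
from h import *
plan(.453,.055,.2,64)"
```

```text
t 3.475 tcp [0.4492 0.3432 0.1881] yaw 56.44 gap 0.05781867433610176 F [ 0.7274 -0.8511 -1.3256] q6 1.096207913109321
shift [-0.238   0.1625 -0.0128] turn [ 0.0034 -0.0057 -0.132 ]
```

Call:
{"name": "carry_out", "arguments": {"steps": [[-1, -0.02, 0.014, -0.002, 0, 0, 0], [-1, -0.04, 0.027, -0.002, 0, 0, 0], [-1, -0.04, 0.027, -0.002, 0, 0, 0], [-1, -0.04, 0.027, -0.002, 0, 0, 0], [-1, -0.04, 0.027, -0.002, 0, 0, 0], [-1, -0.038, 0.027, -0.002, 0, 0, 0], [-1, -0.02, 0.014, -0.001, 0, 0, 0], [-1, 0, 0, 0, 0, 0, -0.132], [-1, 0, 0, 0, 0, 0, 0]]}}

```text
clock: 4.6
tcp_pos: [0.451, 0.0534, 0.1965]
orientation: [-0.001, 0.849, 0.529, -0.001]
wrist_force: [-0.7, 0.8, -1.1]
finger_gap: 0.0579
```

```bash
python3 - <<'E'
from h import *
W=shot('wrist','w2.png'); plan(.473,.045,.1,64)
E
```

```text
t 4.65 tcp [0.4511 0.0537 0.1967] yaw 63.85 gap 0.057575963190976326 F [-0.331   0.7327 -2.0162] q6 0.39798409494934933
shift [0.0019 0.0237 0.0966] turn [-0.0014  0.0005 -0.0027]
```

View pics/w2.png

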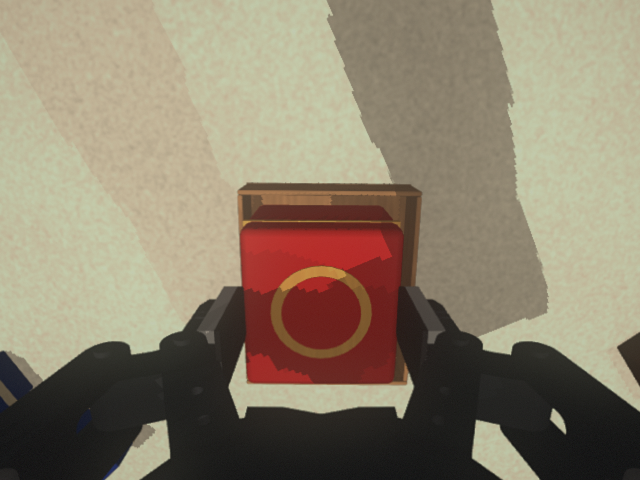

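The wrist view shows the held tin upright over the carton. The carton's far rim runs (239,185)–(421,185), and its right rim runs down to about (407,383).

```bash
python3 - <<'E'
from h import *
W=env.read_camera('wrist')
c=onz(W,[(239,185),(421,185),(407,383)],.044); print(c, [np.linalg.norm(c[1]-c[0]),np.linalg.norm(c[2]-c[1])])
d=c[1]-c[0]; yaw=np.degrees(np.arctan2(d[1],d[0])); e=c[1]-c[2]; print(yaw,np.degrees(np.arctan2(e[1],e[0])))
ax=e/np.linalg.norm(e)
f=(c[0]+c[1])/2; print('centre',f-ax*.0865)
T=env.read_camera('top'); cv2.imwrite('pics/t2.png',T['color'][:,:,::-1])
E
```

```text
[[0.3993 0.0085 0.044 ]
 [0.4608 0.1337 0.044 ]
 [0.6178 0.056  0.044 ]] [np.float64(0.1394227365849947), np.float64(0.175201845230084)]
63.84809583024364 153.69419823653132
centre [0.5076 0.0328 0.044 ]
```

```bash
python3 -c "
from h import *
plan(.4703,.0506,.042,63.8)"
```

```text
t 4.75 tcp [0.4513 0.0541 0.197 ] yaw 63.93 gap 0.05754174310597743 F [ 0.193   0.4661 -1.3012] q6 0.3974706335016578
shift [0.0052 0.0187 0.155 ] turn [-0.0009  0.0003  0.0022]
```

Call:
{"name": "carry_out", "arguments": {"steps": [[-1, 0.005, 0.019, 0, 0, 0, 0], [-1, 0, 0, 0.03, 0, 0, 0], [-1, 0, 0, 0.03, 0, 0, 0], [-1, 0, 0, 0.025, 0, 0, 0], [-1, 0, 0, 0.025, 0, 0, 0], [-1, 0, 0, 0.02, 0, 0, 0], [-1, 0, 0, 0.015, 0, 0, 0], [-1, 0, 0, 0.004, 0, 0, 0], [-1, 0, 0, 0, 0, 0, 0]]}}

```text
clock: 5.88
tcp_pos: [0.471, 0.0503, 0.0485]
orientation: [-0.0, 0.848, 0.53, -0.0]
wrist_force: [-0.2, -0.2, -1.4]
finger_gap: 0.0576
```

```bash
python3 -c "
from h import *
plan(.4703,.0506,.041,63.8)"
```

```text
t 5.875 tcp [0.471  0.0503 0.0485] yaw 64.0 gap 0.05763048073559657 F [-0.2138 -0.1563 -1.4307] q6 0.390373991059843
shift [-0.     -0.0007  0.0075] turn [-0.0003  0.      0.0035]
```

Call:
{"name": "carry_out", "arguments": {"steps": [[-1, 0, 0, 0.003, 0, 0, 0], [-1, 0, 0, 0.002, 0, 0, 0], [-1, 0, 0, 0.002, 0, 0, 0], [-1, 0, 0, 0.001, 0, 0, 0], [-1, 0, 0, 0, 0, 0, 0]]}}

```text
clock: 6.5
tcp_pos: [0.471, 0.05, 0.0407]
orientation: [0.0, 0.848, 0.53, 0.0]
wrist_force: [-1.5, -0.6, 1.7]
finger_gap: 0.0577
```

Call:
{"name": "carry_out", "arguments": {"steps": [[-1, 0, 0, 0.0005, 0, 0, 0], [0.7, 0, 0, 0, 0, 0, 0], [0.7, 0, 0, 0, 0, 0, 0], [0.7, 0, 0, 0, 0, 0, 0], [0.7, 0, 0, -0.015, 0, 0, 0], [0.7, 0, 0, -0.03, 0, 0, 0], [0.7, 0, 0, -0.045, 0, 0, 0], [1, 0, 0, -0.045, 0, 0, 0], [1, 0, 0, -0.045, 0, 0, 0], [1, 0, 0, 0, 0, 0, 0]]}}

```text
clock: 7.75
tcp_pos: [0.4735, 0.0499, 0.2237]
orientation: [0.002, 0.848, 0.53, 0.003]
wrist_force: [0.5, 0.8, -0.3]
finger_gap: 0.0855
```

```bash
python3 - <<'E'
from h import *
W=shot('wrist','w3.png'); plan(.467,-.352,.22,3.5); plan(.467,-.352,.22,-176.5)
E
```

```text
t 7.8 tcp [0.4722 0.0499 0.2215] yaw 64.0 gap 0.08541988513646899 F [-0.1491  0.7331 -0.6084] q6 0.3897909383848265
shift [-0.3636  0.1715  0.0015] turn [ 0.0024 -0.0032  1.056 ]
t 7.8 tcp [0.4722 0.0499 0.2215] yaw 64.0 gap 0.08541988513646899 F [-0.1491  0.7331 -0.6084] q6 0.3897909383848265
shift [-0.3636  0.1715  0.0015] turn [ 0.0024 -0.0032  1.056 ]
```

View pics/w3.png

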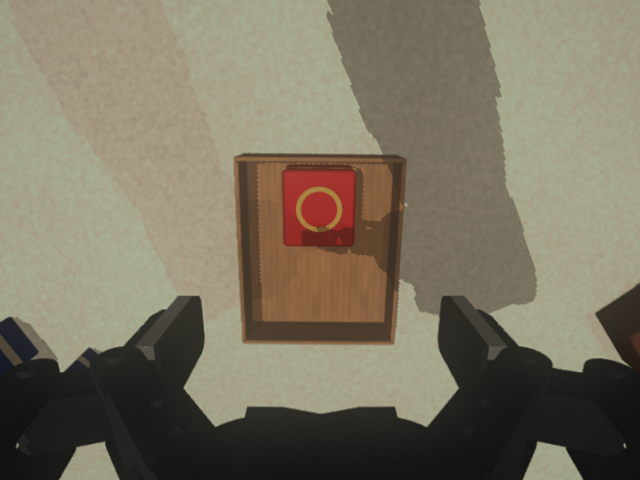

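The tin stands upright in the carton's robot-side half, (284,167)–(355,246). The carton rim corners are (235,156), (406,158), (395,343) and (242,343).

```bash
python3 - <<'E'
from h import *
W=env.read_camera('wrist')
c=onz(W,[(235,156),(406,158),(395,343),(242,343)],.044); print(c,c.mean(0),[np.linalg.norm(c[i]-c[i-1]) for i in range(4)])
d=c[1]-c[0]+c[2]-c[3]; print('yaw y',np.degrees(np.arctan2(d[1],d[0])))
print('tin',onz(W,[(319,209)],.054),onz(W,[(284,169),(355,169),(354,245),(284,245)],.054).mean(0))
plan(.467,-.352,.23,3.5)
E
```

```text
[[ 0.4     0.007   0.044 ]
 [ 0.4626  0.1314  0.044 ]
 [ 0.6141  0.0569  0.044 ]
 [ 0.5517 -0.0707  0.044 ]] [0.5071 0.0311 0.044 ] [np.float64(0.17038437028240316), np.float64(0.13923318612700591), np.float64(0.1688308594292098), np.float64(0.14206945878001545)]
yaw y 63.62962977711081
tin [[0.4677 0.05   0.054 ]] [0.467  0.0506 0.054 ]
t 7.85 tcp [0.4712 0.05   0.22  ] yaw 64.0 gap 0.08526449940762684 F [-0.1953  0.7312 -0.5375] q6 0.3898026060144129
shift [-0.3631  0.1725 -0.01  ] turn [ 0.0005 -0.0007  1.0559]
```

Call:
{"name": "carry_out", "arguments": {"steps": [[1, -0.02, 0.0095, 0, 0, 0, 0], [1, -0.04, 0.019, 0, 0, 0, 0], [1, -0.04, 0.019, 0, 0, 0, 0], [1, -0.04, 0.019, 0, 0, 0, 0], [1, -0.04, 0.019, 0, 0, 0, 0], [1, -0.04, 0.019, 0, 0, 0, 0], [1, -0.04, 0.019, 0, 0, 0, 0], [1, -0.04, 0.019, 0, 0, 0, 0], [1, -0.04, 0.019, 0, 0, 0, 0], [1, -0.023, 0.011, 0, 0, 0, 0], [1, 0, 0, 0, 0, 0, 0.176], [1, 0, 0, 0, 0, 0, 0.176], [1, 0, 0, 0, 0, 0, 0.176], [1, 0, 0, 0, 0, 0, 0.176], [1, 0, 0, 0, 0, 0, 0.176], [1, 0, 0, 0, 0, 0, 0.176], [1, 0, 0, 0, 0, 0, 0]]}}

```text
clock: 9.98
tcp_pos: [0.4662, -0.3512, 0.2179]
orientation: [-0.001, 1.0, 0.031, -0.001]
wrist_force: [0.5, 1.2, 0.0]
finger_gap: 0.0855
```

```bash
python3 - <<'E'
from h import *
W=shot('wrist','w4.png'); plan(.467,-.352,.22,3.5)
E
```

```text
t 10.025 tcp [ 0.4663 -0.3513  0.2183] yaw 3.68 gap 0.08501299600615428 F [ 0.4992  0.0909 -0.4027] q6 0.7233316435815221
shift [ 0.0006  0.0007 -0.0017] turn [-0.0022  0.0018  0.0032]
```

View pics/w4.png

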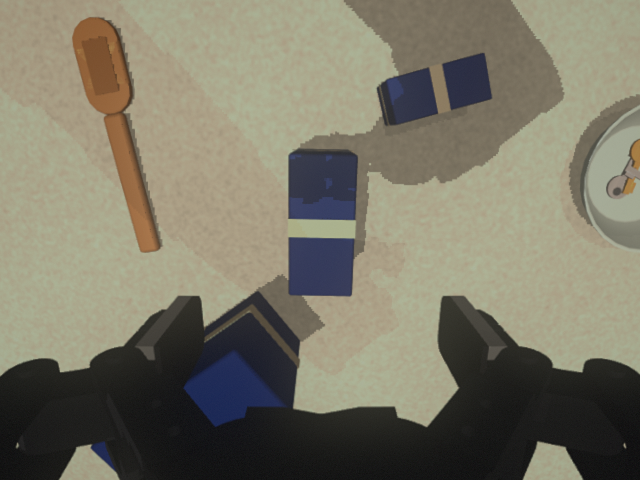

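The wrist view shows the middle blue box, top face (289,154), (357,154), (353,296), (290,295), squarely between the jaws. The small box is at (438,88) and the large one at lower left.

```bash
python3 - <<'E'
from h import *
W=env.read_camera('wrist');T=env.read_camera('top')
u=[(289,154),(357,154),(353,296),(290,295)]
print(tri(W,u,T,[(420.2,293),(419.3,270),(466.3,271),(467.6,292)]))
c=onz(W,u,.08);print(c,[np.linalg.norm(c[i]-c[i-1]) for i in range(4)])
d=c[1]-c[2]+c[0]-c[3]; yaw=np.degrees(np.arctan2(d[1],d[0]))-90; m=c.mean(0); print(m,yaw)
plan(m[0],m[1],.064,yaw)
E
```

```text
[[ 0.4374 -0.3053  0.0697  0.0029]
 [ 0.4868 -0.3     0.0881  0.    ]
 [ 0.4934 -0.4099  0.0782  0.0016]
 [ 0.4444 -0.4118  0.0798  0.0004]]
[[ 0.439  -0.3036  0.08  ]
 [ 0.4875 -0.3004  0.08  ]
 [ 0.4939 -0.4096  0.08  ]
 [ 0.4445 -0.4119  0.08  ]] [np.float64(0.10852837975278892), np.float64(0.04858113830932269), np.float64(0.1093317231431378), np.float64(0.049446721844815)]
[ 0.4663 -0.3564  0.08  ] 3.1341150577117105
t 10.125 tcp [ 0.4666 -0.3516  0.219 ] yaw 3.64 gap 0.085356637648941 F [0.2478 0.0961 0.8059] q6 0.7240624830506329
shift [-0.0005  0.005   0.155 ] turn [-0.0013  0.001   0.0089]
```

The height triangulates to 79 mm and the size to 49 x 109 mm, so this is the right box.

Call:
{"name": "carry_out", "arguments": {"steps": [[1, 0, 0.005, 0.03, 0, 0, 0.009], [1, 0, 0, 0.04, 0, 0, 0], [1, 0, 0, 0.04, 0, 0, 0], [1, 0, 0, 0.03, 0, 0, 0], [1, 0, 0, 0.013, 0, 0, 0], [1, 0, 0, 0, 0, 0, 0], [-1, 0, 0, 0, 0, 0, 0], [-1, 0, 0, 0, 0, 0, 0], [-1, 0, 0, 0, 0, 0, 0], [-1, 0, 0, 0, 0, 0, 0], [-1, 0, 0, 0, 0, 0, 0], [-1, 0, 0, 0, 0, 0, 0]], "grip_force": 40}}

```text
clock: 11.62
tcp_pos: [0.4678, -0.3577, 0.0689]
orientation: [0.001, 1.0, 0.026, 0.001]
wrist_force: [-2.4, -0.2, 5.5]
finger_gap: 0.0477
```

Call:
{"name": "carry_out", "arguments": {"steps": [[-1, 0, 0, -0.01, 0, 0, 0], [-1, 0, 0, -0.03, 0, 0, 0], [-1, 0, 0, -0.04, 0, 0, 0], [-1, 0, 0, -0.04, 0, 0, 0], [-1, 0, 0, -0.03, 0, 0, 0], [-1, 0, 0, 0, 0, 0, 0]]}}

```text
clock: 12.38
tcp_pos: [0.4685, -0.3581, 0.2203]
orientation: [0.002, 1.0, 0.026, 0.002]
wrist_force: [-0.6, -0.0, -2.4]
finger_gap: 0.0476
```

```bash
python3 -c "
from h import *
plan(.5496,.0107,.215,-26.3)"
```

```text
t 12.375 tcp [ 0.4685 -0.3581  0.2203] yaw 2.99 gap 0.04759132882576754 F [-0.5512 -0.0195 -2.4201] q6 0.7298908311228931
shift [ 0.1002 -0.3641  0.004 ] turn [ 0.0033 -0.0052  0.5111]
```

Call:
{"name": "carry_out", "arguments": {"steps": [[-1, 0.005, -0.02, 0, 0, 0, 0], [-1, 0.011, -0.04, 0, 0, 0, 0], [-1, 0.011, -0.04, 0, 0, 0, 0], [-1, 0.011, -0.04, 0, 0, 0, 0], [-1, 0.011, -0.04, 0, 0, 0, 0], [-1, 0.011, -0.04, 0, 0, 0, 0], [-1, 0.011, -0.04, 0, 0, 0, 0], [-1, 0.011, -0.04, 0, 0, 0, 0], [-1, 0.011, -0.04, 0, 0, 0, 0], [-1, 0.007, -0.024, 0, 0, 0, 0], [-1, 0, 0, 0, 0, 0, 0.1], [-1, 0, 0, 0, 0, 0, 0.15], [-1, 0, 0, 0, 0, 0, 0.15], [-1, 0, 0, 0, 0, 0, 0.11], [-1, 0, 0, 0, 0, 0, 0], [-1, 0, 0, 0, 0, 0, 0]]}}

```text
clock: 14.38
tcp_pos: [0.5473, 0.0125, 0.2161]
orientation: [-0.0, 0.974, -0.226, -0.001]
wrist_force: [0.8, 0.1, -1.4]
finger_gap: 0.0476
```

```bash
python3 - <<'E'
from h import *
plan(.5496,.0107,.075,-26.3)
W=shot('wrist','w5.png')
E
```

```text
t 14.375 tcp [0.5473 0.0125 0.2161] yaw -26.11 gap 0.04758994974678216 F [ 0.8182  0.0755 -1.3531] q6 1.902401687913401
shift [0.0031 0.0005 0.141 ] turn [0.0004 0.0019 0.0034]
```

View pics/w5.png

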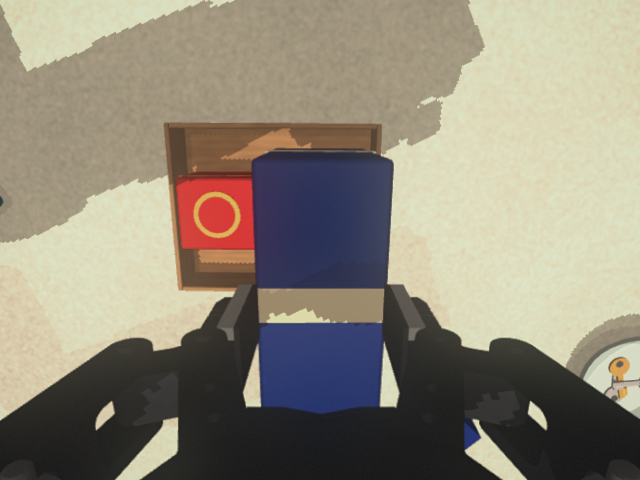

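The blue box hangs level above the +x half of the carton. The tin is clear at (217,214), and the rim corners are (165,124), (381,124) and (180,290).

Call:
{"name": "carry_out", "arguments": {"steps": [[-1, 0.003, 0.0005, 0.01, 0, 0, 0.003], [-1, 0, 0, 0.03, 0, 0, 0], [-1, 0, 0, 0.03, 0, 0, 0], [-1, 0, 0, 0.025, 0, 0, 0], [-1, 0, 0, 0.02, 0, 0, 0], [-1, 0, 0, 0.012, 0, 0, 0], [-1, 0, 0, 0.006, 0, 0, 0], [-1, 0, 0, 0, 0, 0, 0], [-1, 0, 0, 0, 0, 0, 0]]}}

```text
clock: 15.55
tcp_pos: [0.5513, 0.01, 0.0848]
orientation: [-0.0, 0.974, -0.228, 0.001]
wrist_force: [-0.1, -0.5, -2.2]
finger_gap: 0.0474
```

Call:
{"name": "carry_out", "arguments": {"steps": [[-1, 0, 0, 0.003, 0, 0, 0], [-1, 0, 0, 0.002, 0, 0, 0], [-1, 0, 0, 0, 0, 0, 0], [-1, 0, 0, 0, 0, 0, 0]]}}

```text
clock: 16.05
tcp_pos: [0.5506, 0.0101, 0.079]
orientation: [-0.0, 0.974, -0.228, 0.0]
wrist_force: [-0.1, 1.5, -0.9]
finger_gap: 0.0473
```

Call:
{"name": "carry_out", "arguments": {"steps": [[-1, 0, 0, 0.002, 0, 0, 0], [-1, 0, 0, 0.002, 0, 0, 0], [-1, 0, 0, 0.001, 0, 0, 0], [-1, 0, 0, 0.001, 0, 0, 0], [-1, 0, 0, 0, 0, 0, 0]]}}

```text
clock: 16.68
tcp_pos: [0.5506, 0.0101, 0.0731]
orientation: [-0.0, 0.974, -0.228, 0.0]
wrist_force: [0.0, -0.2, -0.8]
finger_gap: 0.0474
```

Call:
{"name": "carry_out", "arguments": {"steps": [[-1, 0, 0, 0.001, 0, 0, 0], [-1, 0, 0, 0, 0, 0, 0], [-1, 0, 0, 0, 0, 0, 0]]}}

```text
clock: 17.05
tcp_pos: [0.5506, 0.0101, 0.073]
orientation: [-0.0, 0.974, -0.228, 0.0]
wrist_force: [-3.4, 0.4, 6.1]
finger_gap: 0.047
```

Contact is made (6 N). I'll release to about 70 mm, rise clear, then look.

Call:
{"name": "carry_out", "arguments": {"steps": [[0.5, 0, 0, 0, 0, 0, 0], [0.5, 0, 0, 0, 0, 0, 0], [0.5, 0, 0, 0, 0, 0, 0], [0.5, 0, 0, -0.01, 0, 0, 0], [0.5, 0, 0, -0.02, 0, 0, 0], [0.5, 0, 0, -0.04, 0, 0, 0], [0.5, 0, 0, -0.04, 0, 0, 0], [0.5, 0, 0, -0.04, 0, 0, 0], [0.5, 0, 0, 0, 0, 0, 0], [0.5, 0, 0, 0, 0, 0, 0]]}}

```text
clock: 18.3
tcp_pos: [0.5506, 0.0101, 0.2221]
orientation: [-0.0, 0.974, -0.228, 0.0]
wrist_force: [0.2, 0.1, 0.0]
finger_gap: 0.0637
```

```bash
python3 - <<'E'
from h import *
W=shot('wrist'); S=shot('scene','s9.png'); T=shot('top','t9.png'); plan(.55,.01,.2,-26)
a=cv2.resize(S['color'][130:310,280:540],(520,360)); b=cv2.resize(W['color'][:,:,:],(480,360))
o=np.zeros((600,800,3),np.uint8); o[:300,:433]=cv2.resize(a,(433,300)); o[:300,435:800]=cv2.resize(b,(365,274)).shape and cv2.resize(b,(365,300))
o[302:598,:500]=cv2.resize(T['color'][120:320,110:448],(500,296))
cv2.imwrite('pics/fin.png',o[:,:,::-1])
E
```

```text
t 18.45 tcp [0.5498 0.0101 0.2207] yaw -26.41 gap 0.06412394687468548 F [-0.422   0.326   0.9352] q6 1.9042108739304322
shift [0.0003 0.     0.0207] turn [ 0.0007  0.0023 -0.0072]
```

View pics/fin.png

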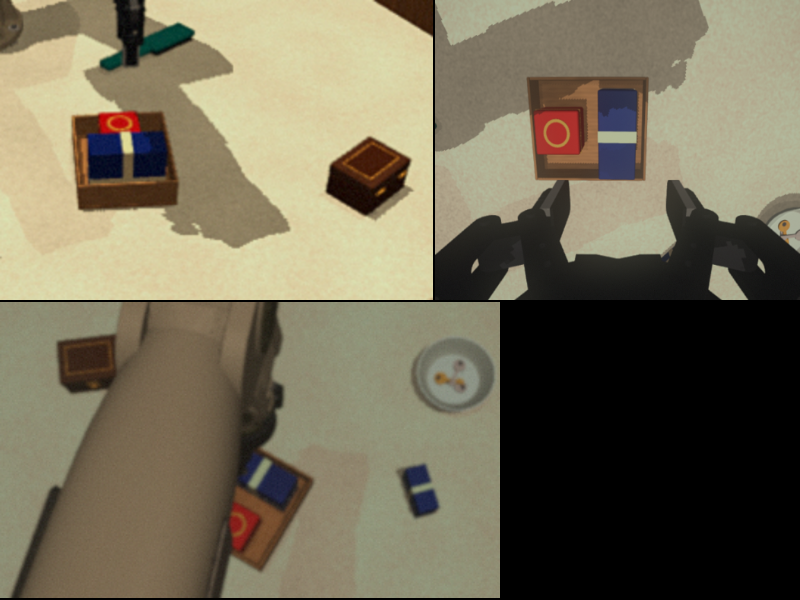

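```bash
python3 - <<'E'
from h import *
W=env.read_camera('wrist'); h=cv2.cvtColor(W['color'][:,:,::-1].copy(),cv2.COLOR_BGR2HSV)
v=cv2.inRange(h,(108,90,20),(132,255,255))[:320,200:420]; v=cv2.morphologyEx(v,cv2.MORPH_CLOSE,np.ones((35,35)))
q=max(cv2.findContours(v,0,2)[0],key=cv2.contourArea); p=cv2.approxPolyDP(cv2.convexHull(q),5,True).reshape(-1,2)+[200,0]
k=365/640; r=[((x-435)/k,y*1.6) for x,y in [(528,78),(648,78),(645,180),(531,180)]]
c=onz(W,r,.044); o=c.mean(0); e=c[1]-c[0]+c[2]-c[3]; a=np.arctan2(e[1],e[0]); M=np.array([[np.cos(a),np.sin(a)],[-np.sin(a),np.cos(a)]])
print('carton',o,np.degrees(a)); print(p.tolist()); print('blue corners in carton frame at z=.084\n',(onz(W,p,.084)-o)[:,:2]@M.T)
print('tin',(onz(W,[((556-435)/k,132*1.6)],.054)-o)[:,:2]@M.T); print(env.get_state()['clock'])
E
```

```text
carton [0.5083 0.0302 0.044 ] -26.450058319940428
[[348, 147], [354, 180], [350, 285], [290, 285], [289, 145]]
blue corners in carton frame at z=.084
 [[ 0.064   0.0539]
 [ 0.0688  0.0306]
 [ 0.0675 -0.0506]
 [ 0.021  -0.0506]
 [ 0.0223  0.0553]]
tin [[-0.044   0.0015]]
18.5
```

```bash
python3 -c "
from h import *
print(env.hand_in())"
```

```text
the job is handed in; nothing more can be done
None
```

Both presents are packed in the carton and the job is handed in at about 18.5 s. I gripped each one, lowered it until the wrist force showed contact, and let go with the fingers raised clear. The red tin is at the carton's -x end and the middle-sized blue box at its +x end.

- **Final positions:** in the carton's frame the blue box is at about (+45, +2) mm and the tin at about (-44, +2) mm. Both are within the limits.
- **Upright and flat:** both look upright in the wrist and scene pictures. The TCP heights at release were about 4 mm above those at pick-up, which matches the carton floor.
- **Jewellery box:** the arm never went near it, and it looks unmoved in the pictures.
- **Checks that disagreed:**
  - The carton centre from my hand-picked top-view pixels was about 5 mm off in y from the wrist-camera result. I used the wrist-camera value.
  - One tin height, from the wrist and top views, came out at 33 mm. The scene and top views gave 51 mm, and the tin's size in the wrist view agreed with that, so I took 50 mm.

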